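# Touch-test the vermilion test slip, then shut the curing box

### The arm

A 6-joint arm with a two-finger parallel gripper is mounted at the origin on the work surface. World frame = base frame: x ahead of the robot, y to its left, z up, the work surface at z = 0. Lengths are in mm, angles in rad, forces in N, time in s.
With the tool pointing down it reaches from about 275 to 850 mm from the base axis. Payload 19 kg.
Tool frame: the origin (TCP) lies at the very end of the fingers, on their centre line; the grasp point (between the pads) lies 19 mm behind it (grasp_offset is the distance from the TCP to the grasp point, in mm); x points along the fingers, y is the direction in which the jaws open and shut, and the axes are right-handed (so a half turn about x gives the same grasp; the last joint's range is limited). The gripper opens to 85 mm and grips with 20 to 120 N. Pads are 22 mm wide; open, the fingers measure 114 mm over their backs; the gripper's body (76 mm by 85 mm) begins 54 mm behind the grasp point. The pads swing forward as they close: fully open they stand 13 mm farther back than shut.
Start: joints at [-1.293, 0.15, 1.437, -0, 1.554, -0.134], TCP at [230.121, -526.91, 231.267] pointing down, gripper open.
Joint ranges: [-2.8, 2.8], [-0.68, 2.1], [0.12, 2.68], [-1.39, 4.53], [0.16, 2.79], [-2.81, 2.81]. Speed limits (rad/s): [1.89, 1.89, 2.22, 3.01, 3.01, 3.01].

### API

Orientations are given as a rotation vector (axis times angle).
In Python, from plant import * gives the robot as it stands.
- The arm moves only by the tool drive_tool, never from a script. Its argument "rows" is a list of rows, each an object of numbers: "gripper": the opening, from 0 (shut) to 1 (fully open); "dx", "dy", "dz": the shift along the world's x, y, z in cm; "ax", "ay", "az": the turn, a rotation vector about the world's x, y, z in rad. A call has 1 to 5 rows; each row is the pose to reach, as a shift and turn from the pose measured when the call began; what a row does not reach only later rows make up. A row lasts 1/10 s, in which the tool goes at most 50 mm and 8.59 degrees, less where a joint would pass 70% of its speed; a pose out of reach is approached as far as the arm can. A call with a gripper value outside its range is refused whole. The fingers move at their own pace and stop on an object; "grip_force" is the grip in N (left out, the last holds). Time passes only in rows, so rows that repeat a pose let the fingers close. It gives the time, the measured TCP pose, the force and the opening at its end, in the units of the state.
- read_state(): the state, without advancing time (a new reading comes with each control period).
- camera(name): name is "scene" or "top"; returns a dict with "pixels" (384x512x3 uint8, red, green, blue), "intrinsics" (3x3 intrinsics, pixels), "extrinsics" (4x4, takes a point from world to camera coordinates). Camera axes: x right, y down, z forward; pixel columns grow to the right and rows downward; lengths in mm; the calibration is good to about 2 mm. A picture is of the moment at which its call begins. There is no depth.
- hand_in(): hands the job in, once; it reports no verdict.
The state is a dict: "clock": time; "qpos": joint angles; "joint_velocities": joint speeds; "tau": joint torques, N m; "eef_pos": TCP position; "ee_rot": TCP orientation; "ft_force": force on the tool from outside, world axes, zero at the start; "ft_torque": the same for the moment, N m; "width": finger opening in mm.
Only numpy, scipy, OpenCV 4.12 (cv2) and the standard library are available. Lean on these libraries where they do the work, as an engineer would, in place of code of your own. Each camera call takes 0.05 s, during which the arm holds its last target.

### The job

Find out whether the vermilion lacquer has dried: with closed fingers, rest the fingertips lightly on the vermilion field of its test slip in the open curing box for about a second, without bending it far down, then lift off. Then push the box's sliding lid fully shut by its pull bar with the fingers and draw clear. Grip and pick up nothing, and leave the other two slips, the freshly lacquered bowl and panel and everything else on the bench alone.

Things in the scene. Friction and masses are not known exactly. Their poses are not given: they have to be found in the camera images.
- field_red (a point): the vermilion red lacquered field of the vermilion red test slip: a flat rectangle 62 mm along its x by 52 mm along its y and 3 mm thick; this point is the centre of its top face, z up; it lies level about 39 mm above the table
- field_black (a point): the black lacquered field of the black test slip: a flat rectangle 62 mm along its x by 52 mm along its y and 3 mm thick; this point is the centre of its top face, z up; it lies level about 39 mm above the table
- field_green (a point): the dark green lacquered field of the dark green test slip: a flat rectangle 62 mm along its x by 52 mm along its y and 3 mm thick; this point is the centre of its top face, z up; it lies level about 39 mm above the table
- slip_red (a joint): bend of the vermilion red test slip in rad: 0 = level and untouched, growing as its lacquered field is pressed down, at most 0.30. The slip is a wooden strip whose bare end (-x side) is held in a dark steel spring clip on a rail in the box; the field sticks out freely towards the box's +x with its centre 49 mm from the clip, and 27 mm of air under it; the clip rises 4 mm above the slip. It springs back: at the field's centre it gives way roughly 1 mm per newton
- slip_black (a joint): bend of the black test slip in rad: 0 = level and untouched, growing as its lacquered field is pressed down, at most 0.30. The slip is a wooden strip whose bare end (-x side) is held in a dark steel spring clip on a rail in the box; the field sticks out freely towards the box's +x with its centre 49 mm from the clip, and 27 mm of air under it; the clip rises 4 mm above the slip. It springs back: at the field's centre it gives way roughly 1 mm per newton
- slip_green (a joint): bend of the dark green test slip in rad: 0 = level and untouched, growing as its lacquered field is pressed down, at most 0.30. The slip is a wooden strip whose bare end (-x side) is held in a dark steel spring clip on a rail in the box; the field sticks out freely towards the box's +x with its centre 49 mm from the clip, and 27 mm of air under it; the clip rises 4 mm above the slip. It springs back: at the field's centre it gives way roughly 1 mm per newton
- box: the curing box, a fixed low wooden case 220 mm along x, 500 mm along y; walls 8 mm thick, 60 mm high; origin at the centre of its underside. Its +y half is covered by a fixed board (top at 51 mm); its -y half is open while the lid is open, and there the three test slips stick out side by side, 60 mm from centre to centre (8 mm gaps), in any order
- lid (a joint): opening of the box's sliding lid in m: 0 = shut (lid over the -y half, against the end wall), 0.235 = widest open (lid over the fixed board). It slides along the box's y axis, towards -y to shut; dry sliding friction of about 1.5 N, no spring
- lid_bar (a point): centre of the dark wooden pull bar on top of the sliding lid: the bar is 16 mm thick along the box's y, 110 mm long along the box's x, and 18 mm high (its top is 9 mm above this point, the lid's surface 9 mm below it); 121 mm of flat lid lie on either side of it along y
- bowl: freshly lacquered vermilion bowl, 120 mm across, 58 mm high, wet; origin at the centre of its foot
- panel: freshly lacquered black panel with gold decoration, 100 x 150 x 10 mm, wet; origin at the centre of its underside
- dish: white porcelain dish 95 x 75 x 20 mm; origin at the centre of its underside
- bottle: brown squeeze bottle with red nozzle, 54 mm across, 136 mm high; origin at the centre of its underside
- carton: small white carton 100 x 75 x 45 mm; origin at the centre of its underside
- spatula: wooden lacquer spatula lying flat, 195 mm long, 44 mm wide, 4 mm thick; origin under the middle of its handle

How it is judged (in metres and radians):
On the way, in this order (a step that is already met when the one before it is completed fails the run):
1. the fingertips rest on the vermilion field of the test slip for half a second, lid still open (contact force between the fingers and field_red above 0.2 N and value of joint lid above 0.15 m), for 0.5 s.
2. the fingers are off the slip and it has sprung back, lid still open (contact force between the fingers and slip_red below 0.05 N and value of joint slip_red below 0.02 rad and value of joint lid above 0.15 m), for 0.1 s.
3. the sliding lid is fully shut (value of joint lid below 0.006 m), for 0.2 s.
At the end, for the whole second after the job is handed in: The lid is within 6 mm of fully shut; the three slips are level (within 0.02 rad); bowl, panel, dish, bottle, carton and spatula are within 8 mm of where they were (value of joint lid below 0.006 m and value of joint each of slip_red, slip_black, slip_green below 0.02 rad and distance of each of bowl, panel, dish, bottle, carton, spatula from where it was at the start of the episode below 0.008 m); the robot touches nothing.
It fails at once if the vermilion slip is pressed or squeezed with more than 15 N, or bent by more than 0.22 rad (about 11 mm at the middle of its field) (contact force between any of the arm, the fingers and slip_red above 15 N or value of joint slip_red above 0.22 rad).
It fails at once if another slip is touched (contact force between any of the arm, the fingers and slip_black above 0.2 N or value of joint any of slip_black, slip_green above 0.02 rad or contact force between any of the arm, the fingers and slip_green above 0.2 N).
It fails at once if the wet bowl or panel is touched (contact force between any of the arm, the fingers and bowl above 0.2 N or contact force between any of the arm, the fingers and panel above 0.2 N).
It fails at once if something else on the bench is displaced or lifted (distance of any of bowl, panel, dish, bottle, carton, spatula from where it was at the start of the episode above 0.008 m).
It also fails if it takes over 54 s, if anything falls off the work surface, if the arm or the gripper's body presses on something with over 40 N, if the wrist force passes 120 N, or if a joint passes its speed limit or range.

## Working session

There is one attempt and no reset: what is moved stays moved. The work goes in short steps, Python scripts to look and compute and a tool call to move; the robot and the scene stay as the last step left them, time stands still between calls to the robot, and variables do not carry over. Pictures are saved under pics/ and viewed, and the job is handed in when it is done.

Besides the shell and the picture viewer there is one more tool, called after ">>>" by a JSON object that holds its "name" and its "arguments", one argument or row to a line. drive_tool: Moves the arm, as the interface text tells. Its arguments: {"type":"object","properties":{"rows":{"type":"array","items":{"type":"object","properties":{"gripper":{"type":"number"},"dx":{"type":"number"},"dy":{"type":"number"},"dz":{"type":"number"},"ax":{"type":"number"},"ay":{"type":"number"},"az":{"type":"number"}}}},"grip_force":{"type":"number"}},"required":["rows"]}

```bash
mkdir -p pics; ls; cat > h.py <<'E'
from plant import *
import numpy as np, cv2
def snap(n,f):
    c=camera(n); np.savez('pics/'+f+'.npz',**{k:np.array(v) for k,v in c.items()})
    cv2.imwrite('pics/'+f+'.png',cv2.cvtColor(np.array(c['pixels']),cv2.COLOR_RGB2BGR)); return c
def load(f): return dict(np.load('pics/'+f+'.npz'))
def ray(c,u,v,z):
    K=np.array(c['intrinsics']);E=np.array(c['extrinsics']);R=E[:3,:3];t=E[:3,3]
    o=-R.T@t; d=R.T@np.linalg.solve(K,[u,v,1.]); return o+d*(z-o[2])/d[2]
def proj(c,p):
    K=np.array(c['intrinsics']);E=np.array(c['extrinsics']);q=K@(E[:3,:3]@np.array(p,float)+E[:3,3]); return q[:2]/q[2]
E
python3 - <<'E'
from h import *
for n in('scene','top'): snap(n,n+'0')
s=read_state()
for k,v in s.items(): print(k,np.round(v,3))
E
```

```text
pics
clock 0.1
qpos [-1.293  0.151  1.438 -0.     1.554 -0.134]
joint_velocities [-0.    -0.001 -0.001  0.    -0.002 -0.001]
tau [ 3.0000e-03 -7.1438e+01 -5.7179e+01 -0.0000e+00  7.0000e-03 -0.0000e+00]
eef_pos [ 230.059 -526.734  230.758]
ee_rot [ 1.995  0.418 -1.995]
ft_force [ 0.312  0.062 -0.032]
ft_torque [ 0.018 -0.026 -0.082]
width 85.472
```

View pics/scene0.png

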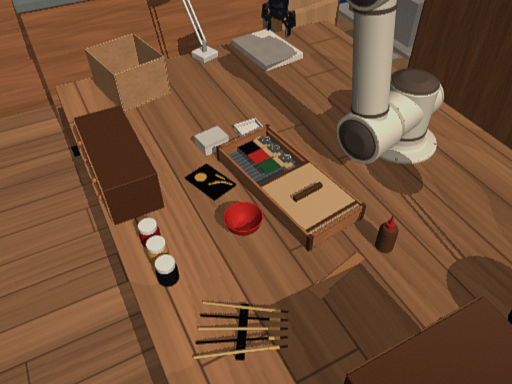

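View pics/top0.png

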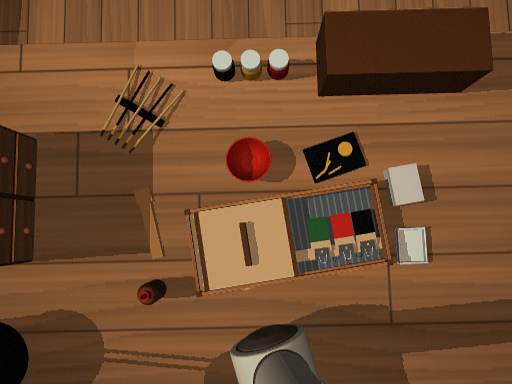

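The top view shows the red field in the middle at about (342,225), with green on its left at (319,229) and black on its right at (363,221). The pull bar is at (249,244), and the lid is over the left half of the box. Next I'll measure all of these.

```bash
python3 - <<'E'
from h import *
c=load('top0'); im=c['pixels']; hsv=cv2.cvtColor(im,cv2.COLOR_RGB2HSV)
print('cam',-c['extrinsics'][:3,:3].T@c['extrinsics'][:3,3])
def comp(m,box,z,name):
    x0,y0,x1,y1=box; M=np.zeros(m.shape,np.uint8); M[y0:y1,x0:x1]=m[y0:y1,x0:x1]
    n,l,st,ce=cv2.connectedComponentsWithStats(M); i=1+np.argmax(st[1:,4])
    pts=np.argwhere(l==i)[:,::-1].astype(np.float32)
    W=np.array([ray(c,u,v,z)[:2] for u,v in pts],np.float32)
    r=cv2.minAreaRect(W); print(name,st[i],'px',np.round(ce[i],1),'mean',W.mean(0).round(1),'rect',np.round(r[0],1),np.round(r[1],1),round(r[2],1))
H,S,V=[hsv[...,i].astype(int) for i in range(3)]
red=((H<8)|(H>172))&(S>180)&(V>120)
green=(H>45)&(H<85)&(S>100)
black=(V<40)
b=(295,195,380,265)
comp(red,b,39,'red');comp(green,b,39,'green');comp(black,b,39,'black')
comp((V<110),(225,210,275,275),60,'bar')
print(im[240:250:3,249],im[225,342],im[229,319],im[221,363])
big=cv2.resize(im[170:305,180:440],None,fx=3,fy=3,interpolation=cv2.INTER_CUBIC)
cv2.imwrite('pics/crop0.png',big[...,::-1])
c2=load('scene0'); im=c2['pixels']
cv2.imwrite('pics/crop1.png',cv2.resize(im[110:260,180:410],None,fx=3.4,fy=3.4,interpolation=cv2.INTER_CUBIC)[...,::-1])
E
```

```text
cam [528.28537353  80.56022146 990.62675023]
red [330 213  24  26 465] px [341.4 225.3] mean [ 526.5 -123.6] rect [ 526.8 -123.6] [61.1 51.4] 8.1
green [307 217  23  25 455] px [317.8 229. ] mean [518.2 -61.7] rect [518.2 -61.7] [59.5 51.3] 6.8
black [351 209  24  26 470] px [362.4 221.6] mean [ 534.8 -179. ] rect [ 535. -179.] [60.  53.1] 8.7
bar [240 223  12  43 283] px [245.5 244. ] mean [484.7 127.3] rect [484.9 127.3] [109.5  16.7] 7.9
[[141 111  77]
 [141 112  76]
 [ 84  64  42]
 [ 36  22  12]] [176  29  18] [35 78 40] [ 5  8 10]
```

View pics/crop0.png

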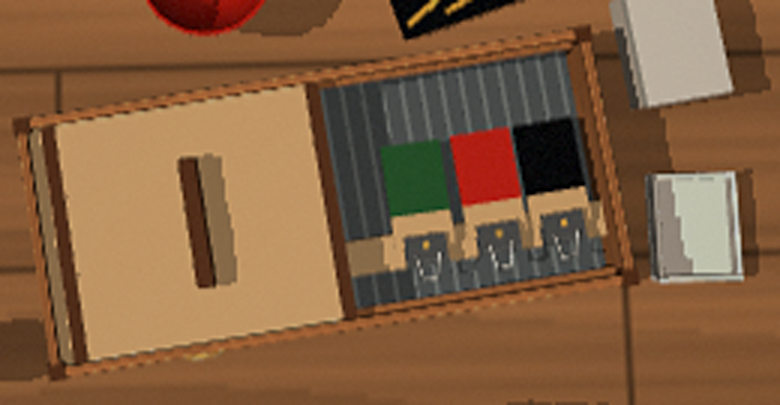

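View pics/crop1.png

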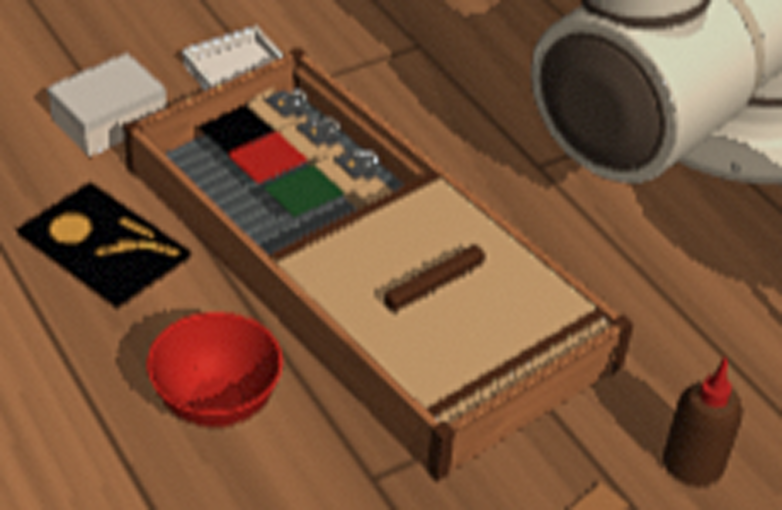

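```bash
python3 - <<'E'
from h import *
from scipy.spatial.transform import Rotation as R
s=read_state(); print(R.from_rotvec(s['ee_rot']).as_matrix().round(3))
c=load('scene0'); im=c['pixels']; t=load('top0')
# bar mask centroid in both views -> triangulated
def cen(c,box,thr):
    x0,y0,x1,y1=box; V=c['pixels'].max(2); M=np.zeros(V.shape,np.uint8); M[y0:y1,x0:x1]=(V<thr)[y0:y1,x0:x1]
    n,l,st,ce=cv2.connectedComponentsWithStats(M); i=1+np.argmax(st[1:,4])
    p=np.argwhere(l==i)[:,::-1].astype(np.float32); r=cv2.minAreaRect(p); print(st[i],ce[i].round(1),np.round(r[0],1),np.round(r[1],1),r[2]); 
    (a,b)=np.round(cv2.boxPoints(r),1)[[0,2]]; print(cv2.boxPoints(r).round(1).tolist()); return ce[i]
for thr in (75,100):
  a=cen(c,(288,178,327,206),thr); b=cen(t,(225,210,275,275),thr)
  P=lambda c:c['intrinsics']@c['extrinsics'][:3]
  X=cv2.triangulatePoints(P(c),P(t),a.reshape(2,1),b.reshape(2,1)); print(thr,(X[:3]/X[3]).ravel().round(1))
# red field check by triangulation
def rc(c,box):
    h=cv2.cvtColor(c['pixels'],cv2.COLOR_RGB2HSV); m=((h[...,0]<8)|(h[...,0]>172))&(h[...,1]>170)&(h[...,2]>90)
    x0,y0,x1,y1=box; M=np.zeros(m.shape,np.uint8); M[y0:y1,x0:x1]=m[y0:y1,x0:x1]
    ys,xs=np.nonzero(M); return np.array([xs.mean(),ys.mean()])
a=rc(c,(240,140,280,170));b=rc(t,(325,205,360,245))
X=cv2.triangulatePoints(P(c),P(t),a.reshape(2,1),b.reshape(2,1)); print('red',a,b,(X[:3]/X[3]).ravel().round(1))
# box corner posts (top view px from crop/3+offset), top z 60
for u,v in [(22,125),(582,35),(627,275),(57,370)]: print(ray(t,180+u/3,170+v/3,60).round(1))
# lid front edge and rear edge
for u,v in [(310,85),(348,318),(50,128),(82,358)]: print('lid',ray(t,180+u/3,170+v/3,57).round(1))
E
```

```text
[[-0.     0.4   -0.916]
 [ 0.001 -0.916 -0.4  ]
 [-1.    -0.001 -0.   ]]
[293 185  29  16  63] [304.4 194. ] [306.9 191.8] [ 4.9 31.3] 63.43495178222656
[[291.79998779296875, 196.60000610351562], [319.79998779296875, 182.60000610351562], [322.0, 187.0], [294.0, 201.0]]
[243 223   9  42  56] [247.6 242.5] [247.8 243.4] [41.8  2. ] 79.5625228881836
[[243.0, 223.0], [245.0, 222.60000610351562], [252.60000610351562, 263.70001220703125], [250.60000610351562, 264.1000061035156]]
75 [490.6 120.3  52.6]
[293 182  29  20 201] [306.9 191.5] [306.9 191.4] [ 6.4 31.8] 61.38954162597656
[[291.5, 196.1999969482422], [319.3999938964844, 181.0], [322.3999938964844, 186.60000610351562], [294.5, 201.8000030517578]]
[240 223  12  43 283] [245.5 244. ] [245.5 244. ] [43.2  6.6] 81.02737426757812
[[238.89999389648438, 223.1999969482422], [245.3000030517578, 222.1999969482422], [252.10000610351562, 264.79998779296875], [245.60000610351562, 265.8999938964844]]
100 [486.8 125.8  66.8]
red [258.12169312 155.74074074] [341.23305085 225.26271186] [ 527.8 -124.    39.1]
[570.6 275.5  60. ]
[ 636.8 -208.1   60. ]
[ 432.  -235.5   60. ]
[363.8 247.   60. ]
lid [599.4  27.2  57. ]
lid [401.    0.7  57. ]
lid [567.6 252.   57. ]
lid [372.7 226.3  57. ]
```

Two views agree on the measurements:

| Item | Measurement |
|---|---|
| Red field | About (527, -123.5, 39) mm |
| Box yaw | About 8° |
| Bar centre | About (486, 126, 67) mm |
| Lid travel to shut | About 220 mm along (0.139, -0.990) |

I'll move above the red field with the fingers closing and the tool turned to line up with the box.

>>> {"name": "drive_tool", "arguments": {
  "rows": [
    {"dx": 29.7, "dy": 40.3, "dz": -5, "az": -0.27, "gripper": 0},
    {"dx": 29.7, "dy": 40.3, "dz": -5, "az": -0.27, "gripper": 0},
    {"dx": 29.7, "dy": 40.3, "dz": -5, "az": -0.27, "gripper": 0},
    {"dx": 29.7, "dy": 40.3, "dz": -5, "az": -0.27, "gripper": 0},
    {"dx": 29.7, "dy": 40.3, "dz": -5, "az": -0.27, "gripper": 0}
  ],
  "grip_force": 30
}}

```text
invalid input
```

>>> {"name": "drive_tool", "arguments": {
  "rows": [
    {"dx": 4, "dy": 3, "dz": 0, "ax": 0, "ay": 0, "az": -0.1, "gripper": 0}
  ],
  "grip_force": 30
}}

```text
clock: 0.2
eef_pos: [267.4, -498.7, 229.9]
ee_rot: [2.055, 0.321, -2.057]
ft_force: [1.8, -0.1, -0.3]
width: 73.0
```

>>> {"name": "drive_tool", "arguments": {
  "rows": [
    {"dx": 2.7, "dy": 3.9, "dz": 0, "ax": 0, "ay": 0, "az": -0.08, "gripper": 0},
    {"dx": 5.4, "dy": 7.8, "dz": 0, "ax": 0, "ay": 0, "az": -0.17, "gripper": 0},
    {"dx": 8.1, "dy": 11.7, "dz": 0, "ax": 0, "ay": 0, "az": -0.17, "gripper": 0},
    {"dx": 10.8, "dy": 15.6, "dz": 0, "ax": 0, "ay": 0, "az": -0.17, "gripper": 0},
    {"dx": 13.5, "dy": 19.5, "dz": 0, "ax": 0, "ay": 0, "az": -0.17, "gripper": 0}
  ]
}}

```text
clock: 0.7
eef_pos: [403.1, -301.9, 229.8]
ee_rot: [2.149, 0.151, -2.152]
ft_force: [1.6, -0.3, -0.1]
width: 0.3
```

>>> {"name": "drive_tool", "arguments": {
  "rows": [
    {"dx": 2.7, "dy": 3.9, "dz": 0, "ax": 0, "ay": 0, "az": 0, "gripper": 0},
    {"dx": 5.4, "dy": 7.8, "dz": -2, "ax": 0, "ay": 0, "az": 0, "gripper": 0},
    {"dx": 8.1, "dy": 11.7, "dz": -5, "ax": 0, "ay": 0, "az": 0, "gripper": 0},
    {"dx": 10.8, "dy": 15.6, "dz": -8, "ax": 0, "ay": 0, "az": 0, "gripper": 0},
    {"dx": 12.4, "dy": 17.8, "dz": -11, "ax": 0, "ay": 0, "az": 0, "gripper": 0}
  ]
}}

```text
clock: 1.2
eef_pos: [526.6, -124.2, 122.1]
ee_rot: [2.15, 0.151, -2.15]
ft_force: [0.9, -1.5, -0.1]
width: -0.2
```

```bash
python3 - <<'E'
from h import *
from scipy.spatial.transform import Rotation as R
for n in('scene','top'): snap(n,n+'1')
s=read_state()
for k,v in s.items(): print(k,np.round(v,3))
m=R.from_rotvec(s['ee_rot']).as_matrix();print(m.round(3),np.degrees(np.arctan2(m[1,1],m[0,1])))
c=load('scene1'); print(proj(c,s['eef_pos']),proj(c,[527,-123.5,39]))
cv2.imwrite('pics/crop2.png',cv2.resize(c['pixels'][80:230,180:380],None,fx=3.8,fy=3.8,interpolation=cv2.INTER_CUBIC)[...,::-1])
E
```

```text
clock 1.3
qpos [-0.373  0.148  1.675  0.002  1.327  1.056]
joint_velocities [-0.065 -0.055 -0.046 -0.022  0.069 -0.071]
tau [  4.48  -67.172 -54.915   0.505  -1.842   1.708]
eef_pos [ 525.086 -122.117  117.729]
ee_rot [ 2.143  0.158 -2.158]
ft_force [-0.427 -0.595  0.244]
ft_torque [ 0.036 -0.057  0.027]
width 0.074
[[-0.007  0.141 -0.99 ]
 [ 0.005 -0.99  -0.141]
 [-1.    -0.006  0.007]] -81.90093843819675
[259.2393004 137.9928922] [258.63899969 155.81921799]
```

View pics/crop2.png

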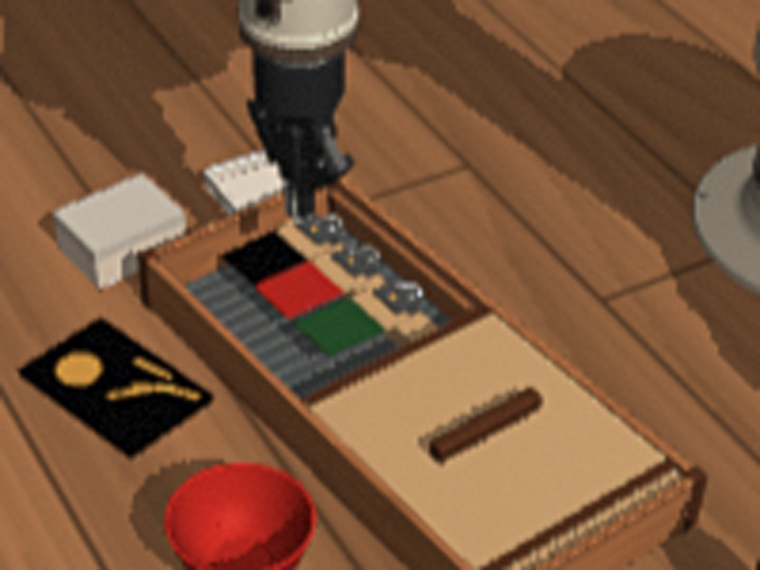

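The fingertips appear at px (259,137), which is exactly where the TCP projects, so the tool and camera agree. Now I'll descend in stages.

>>> {"name": "drive_tool", "arguments": {
  "rows": [
    {"dx": 0.2, "dy": -0.1, "dz": -2, "ax": 0, "ay": 0, "az": 0, "gripper": 0},
    {"dx": 0.2, "dy": -0.1, "dz": -4, "ax": 0, "ay": 0, "az": 0, "gripper": 0},
    {"dx": 0.2, "dy": -0.1, "dz": -5.5, "ax": 0, "ay": 0, "az": 0, "gripper": 0},
    {"dx": 0.2, "dy": -0.1, "dz": -6.5, "ax": 0, "ay": 0, "az": 0, "gripper": 0},
    {"dx": 0.2, "dy": -0.1, "dz": -6.5, "ax": 0, "ay": 0, "az": 0, "gripper": 0}
  ]
}}

```text
clock: 1.8
eef_pos: [526.5, -123.2, 51.8]
ee_rot: [2.142, 0.159, -2.16]
ft_force: [0.6, 1.0, 0.3]
width: 0.1
```

>>> {"name": "drive_tool", "arguments": {
  "rows": [
    {"dx": 0, "dy": 0, "dz": -0.2, "ax": 0, "ay": 0, "az": 0, "gripper": 0},
    {"dx": 0, "dy": 0, "dz": -0.4, "ax": 0, "ay": 0, "az": 0, "gripper": 0},
    {"dx": 0, "dy": 0, "dz": -0.6, "ax": 0, "ay": 0, "az": 0, "gripper": 0},
    {"dx": 0, "dy": 0, "dz": -0.6, "ax": 0, "ay": 0, "az": 0, "gripper": 0}
  ]
}}

```text
clock: 2.2
eef_pos: [526.5, -123.3, 45.9]
ee_rot: [2.142, 0.159, -2.16]
ft_force: [0.7, 0.3, -0.0]
width: 0.1
```

>>> {"name": "drive_tool", "arguments": {
  "rows": [
    {"dx": 0, "dy": 0, "dz": -0.2, "ax": 0, "ay": 0, "az": 0, "gripper": 0},
    {"dx": 0, "dy": 0, "dz": -0.4, "ax": 0, "ay": 0, "az": 0, "gripper": 0},
    {"dx": 0, "dy": 0, "dz": -0.6, "ax": 0, "ay": 0, "az": 0, "gripper": 0},
    {"dx": 0, "dy": 0, "dz": -0.7, "ax": 0, "ay": 0, "az": 0, "gripper": 0},
    {"dx": 0, "dy": 0, "dz": -0.7, "ax": 0, "ay": 0, "az": 0, "gripper": 0}
  ]
}}

```text
clock: 2.7
eef_pos: [526.4, -123.3, 38.7]
ee_rot: [2.142, 0.159, -2.161]
ft_force: [-0.9, -0.6, 1.4]
width: -0.0
```

>>> {"name": "drive_tool", "arguments": {
  "rows": [
    {"dx": 0, "dy": 0, "dz": -0.1, "ax": 0, "ay": 0, "az": 0, "gripper": 0},
    {"dx": 0, "dy": 0, "dz": -0.2, "ax": 0, "ay": 0, "az": 0, "gripper": 0},
    {"dx": 0, "dy": 0, "dz": -0.2, "ax": 0, "ay": 0, "az": 0, "gripper": 0}
  ]
}}

```text
clock: 3.0
eef_pos: [526.5, -123.3, 36.8]
ee_rot: [2.142, 0.159, -2.16]
ft_force: [-1.1, -0.3, 3.8]
width: 0.0
```

There is 3.8 N of upward force, so the fingertips are on the field with a bend of about 2–3 mm. I'll hold here for about a second.

>>> {"name": "drive_tool", "arguments": {
  "rows": [
    {"dx": 0, "dy": 0, "dz": 0, "ax": 0, "ay": 0, "az": 0, "gripper": 0},
    {"dx": 0, "dy": 0, "dz": 0, "ax": 0, "ay": 0, "az": 0, "gripper": 0},
    {"dx": 0, "dy": 0, "dz": 0, "ax": 0, "ay": 0, "az": 0, "gripper": 0},
    {"dx": 0, "dy": 0, "dz": 0, "ax": 0, "ay": 0, "az": 0, "gripper": 0},
    {"dx": 0, "dy": 0, "dz": 0, "ax": 0, "ay": 0, "az": 0, "gripper": 0}
  ]
}}

```text
clock: 3.5
eef_pos: [526.5, -123.3, 36.8]
ee_rot: [2.142, 0.159, -2.16]
ft_force: [-1.2, 0.4, 4.2]
width: -0.3
```

```bash
python3 - <<'E'
from h import *
c=snap('scene','scene2'); print(read_state()['ft_force'],read_state()['eef_pos'])
cv2.imwrite('pics/crop3.png',cv2.resize(np.array(c['pixels'])[80:230,180:380],None,fx=3.8,fy=3.8,interpolation=cv2.INTER_CUBIC)[...,::-1])
E
```

```text
[-0.97642971  0.02258203  3.04848002] [ 526.48707851 -123.29374976   36.82775896]
```

>>> {"name": "drive_tool", "arguments": {
  "rows": [
    {"dx": 0, "dy": 0, "dz": 0, "ax": 0, "ay": 0, "az": 0, "gripper": 0},
    {"dx": 0, "dy": 0, "dz": 0, "ax": 0, "ay": 0, "az": 0, "gripper": 0},
    {"dx": 0, "dy": 0, "dz": 0, "ax": 0, "ay": 0, "az": 0, "gripper": 0}
  ]
}}

```text
clock: 3.85
eef_pos: [526.5, -123.3, 36.8]
ee_rot: [2.142, 0.159, -2.16]
ft_force: [-0.8, -0.1, 3.1]
width: 0.1
```

View pics/crop3.png

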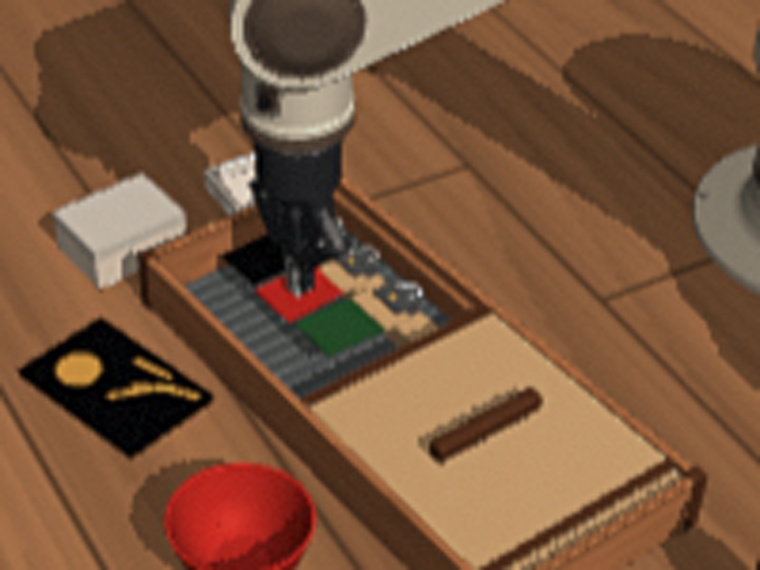

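The picture shows the fingertips at the centre of the red field (crop 300,290), clear of black and green, and the force is 3–4 N. The contact has lasted over 1 s, so I'll lift off and move across behind the bar.

>>> {"name": "drive_tool", "arguments": {
  "rows": [
    {"dx": 0, "dy": 0, "dz": 0.5, "ax": 0, "ay": 0, "az": 0, "gripper": 0},
    {"dx": 0, "dy": 0, "dz": 2, "ax": 0, "ay": 0, "az": 0, "gripper": 0},
    {"dx": 0, "dy": 0, "dz": 5, "ax": 0, "ay": 0, "az": 0, "gripper": 0},
    {"dx": 0, "dy": 0, "dz": 10, "ax": 0, "ay": 0, "az": 0, "gripper": 0},
    {"dx": 0, "dy": 0, "dz": 10, "ax": 0, "ay": 0, "az": 0, "gripper": 0}
  ]
}}

```text
clock: 4.35
eef_pos: [528.8, -124.1, 143.1]
ee_rot: [2.149, 0.155, -2.15]
ft_force: [0.9, -0.7, -0.8]
width: 0.1
```

>>> {"name": "drive_tool", "arguments": {
  "rows": [
    {"dx": -0.7, "dy": 4, "dz": 0, "ax": 0, "ay": 0, "az": 0, "gripper": 0},
    {"dx": -1.4, "dy": 8.5, "dz": 0, "ax": 0, "ay": 0, "az": 0, "gripper": 0},
    {"dx": -2.1, "dy": 13, "dz": 0, "ax": 0, "ay": 0, "az": 0, "gripper": 0},
    {"dx": -2.8, "dy": 17.5, "dz": 0, "ax": 0, "ay": 0, "az": 0, "gripper": 0},
    {"dx": -3.5, "dy": 22, "dz": 0, "ax": 0, "ay": 0, "az": 0, "gripper": 0}
  ]
}}

```text
clock: 4.85
eef_pos: [493.3, 97.6, 143.4]
ee_rot: [2.15, 0.154, -2.149]
ft_force: [0.3, 0.4, -0.4]
width: 0.0
```

>>> {"name": "drive_tool", "arguments": {
  "rows": [
    {"dx": -0.6, "dy": 4, "dz": 0, "ax": 0, "ay": 0, "az": 0, "gripper": 0},
    {"dx": -1.2, "dy": 7, "dz": 0, "ax": 0, "ay": 0, "az": 0, "gripper": 0},
    {"dx": -1.2, "dy": 7, "dz": -1, "ax": 0, "ay": 0, "az": 0, "gripper": 0},
    {"dx": -1.2, "dy": 7, "dz": -2, "ax": 0, "ay": 0, "az": 0, "gripper": 0},
    {"dx": -1.2, "dy": 7, "dz": -2, "ax": 0, "ay": 0, "az": 0, "gripper": 0}
  ]
}}

```text
clock: 5.35
eef_pos: [480.7, 166.8, 121.8]
ee_rot: [2.147, 0.153, -2.152]
ft_force: [-0.1, -0.7, -0.8]
width: -0.0
```

```bash
python3 - <<'E'
from h import *
c=snap('scene','scene3'); t=snap('top','top3'); s=read_state(); print(s['ft_force'],s['eef_pos'],proj(c,s['eef_pos']))
a=cv2.resize(np.array(c['pixels'])[90:260,180:380],None,fx=2,fy=2,interpolation=cv2.INTER_CUBIC)
b=cv2.resize(np.array(t['pixels'])[160:330,190:390],None,fx=2,fy=2,interpolation=cv2.INTER_CUBIC)
cv2.imwrite('pics/crop4.png',np.hstack([a,b])[...,::-1])
E
```

```text
[ 0.59852822 -0.31486184  2.05493864] [481.37780521 166.64799865 123.19364192] [317.58532718 186.12507465]
```

View pics/crop4.png

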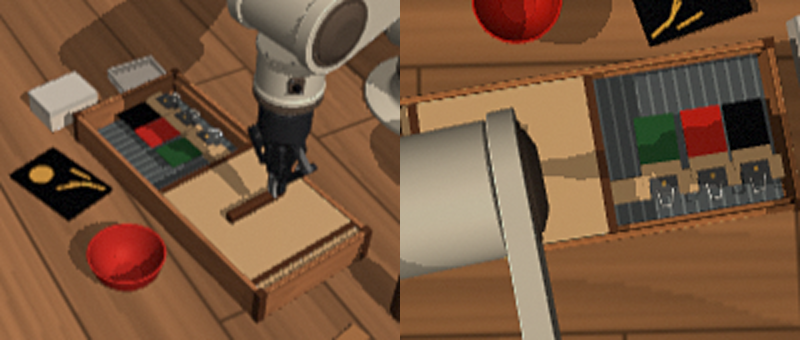

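The slip is level again and the fingers are behind the bar on its +y side. Now I'll lower them beside it to about z 66.

>>> {"name": "drive_tool", "arguments": {
  "rows": [
    {"dx": 0, "dy": 0, "dz": -2, "ax": 0, "ay": 0, "az": 0, "gripper": 0},
    {"dx": 0, "dy": 0, "dz": -3.5, "ax": 0, "ay": 0, "az": 0, "gripper": 0},
    {"dx": 0, "dy": 0, "dz": -4.6, "ax": 0, "ay": 0, "az": 0, "gripper": 0},
    {"dx": 0, "dy": 0, "dz": -5.2, "ax": 0, "ay": 0, "az": 0, "gripper": 0},
    {"dx": 0, "dy": 0, "dz": -5.6, "ax": 0, "ay": 0, "az": 0, "gripper": 0}
  ]
}}

```text
clock: 5.95
eef_pos: [481.6, 166.4, 67.1]
ee_rot: [2.15, 0.152, -2.151]
ft_force: [-0.1, -0.2, 0.5]
width: 0.0
```

```bash
python3 - <<'E'
from h import *
c=snap('scene','scene4'); s=read_state(); print(s['ft_force'],s['eef_pos'],proj(c,s['eef_pos']))
a=cv2.resize(np.array(c['pixels'])[140:260,260:380],None,fx=4.5,fy=4.5,interpolation=cv2.INTER_CUBIC)
cv2.imwrite('pics/crop5.png',a[...,::-1])
E
```

```text
[-1.31649485 -0.80188682 -0.22867025] [481.38982616 166.42353654  66.70413221] [315.92926535 199.2400111 ]
```

View pics/crop5.png

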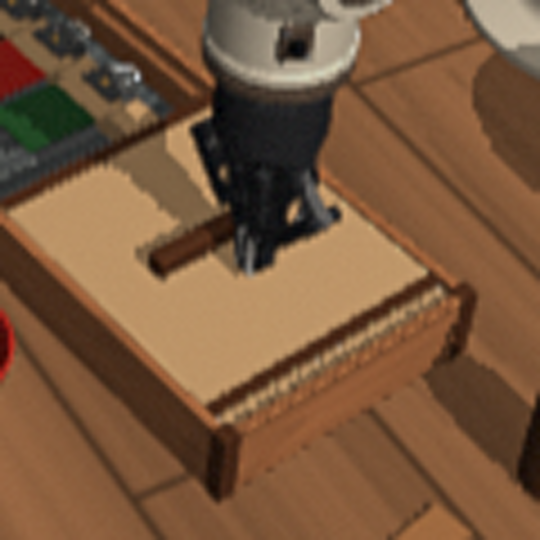

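The fingertips are just above the lid on the bar's +y side. I'll start the push.

>>> {"name": "drive_tool", "arguments": {
  "rows": [
    {"dx": 0.1, "dy": -0.7, "dz": -0.2, "ax": 0, "ay": 0, "az": 0, "gripper": 0},
    {"dx": 0.2, "dy": -1.4, "dz": -0.2, "ax": 0, "ay": 0, "az": 0, "gripper": 0},
    {"dx": 0.3, "dy": -2.1, "dz": -0.2, "ax": 0, "ay": 0, "az": 0, "gripper": 0},
    {"dx": 0.4, "dy": -2.8, "dz": -0.2, "ax": 0, "ay": 0, "az": 0, "gripper": 0},
    {"dx": 0.5, "dy": -3.5, "dz": -0.2, "ax": 0, "ay": 0, "az": 0, "gripper": 0}
  ]
}}

```text
clock: 6.5
eef_pos: [486.5, 130.8, 64.9]
ee_rot: [2.15, 0.152, -2.151]
ft_force: [-0.2, 2.2, 0.4]
width: 0.0
```

>>> {"name": "drive_tool", "arguments": {
  "rows": [
    {"dx": 0.1, "dy": -1, "dz": 0, "ax": 0, "ay": 0, "az": 0, "gripper": 0},
    {"dx": 0.3, "dy": -2, "dz": 0, "ax": 0, "ay": 0, "az": 0, "gripper": 0},
    {"dx": 0.4, "dy": -3, "dz": 0, "ax": 0, "ay": 0, "az": 0, "gripper": 0},
    {"dx": 0.55, "dy": -4, "dz": 0, "ax": 0, "ay": 0, "az": 0, "gripper": 0},
    {"dx": 0.7, "dy": -5, "dz": 0, "ax": 0, "ay": 0, "az": 0, "gripper": 0}
  ]
}}

```text
clock: 7.0
eef_pos: [493.7, 79.9, 65.0]
ee_rot: [2.15, 0.152, -2.151]
ft_force: [-1.9, 1.2, 0.8]
width: -0.2
```

```bash
python3 - <<'E'
from h import *
c=snap('scene','scene5'); s=read_state(); print(s['ft_force'],s['eef_pos'],proj(c,s['eef_pos']))
a=cv2.resize(np.array(c['pixels'])[110:260,220:380],None,fx=3.5,fy=3.5,interpolation=cv2.INTER_CUBIC)
cv2.imwrite('pics/crop6.png',a[...,::-1])
E
```

```text
[-0.4798397  -0.04038539 -0.6365619 ] [493.88775313  78.75981331  64.92191508] [297.52640759 183.32125777]
```

View pics/crop6.png

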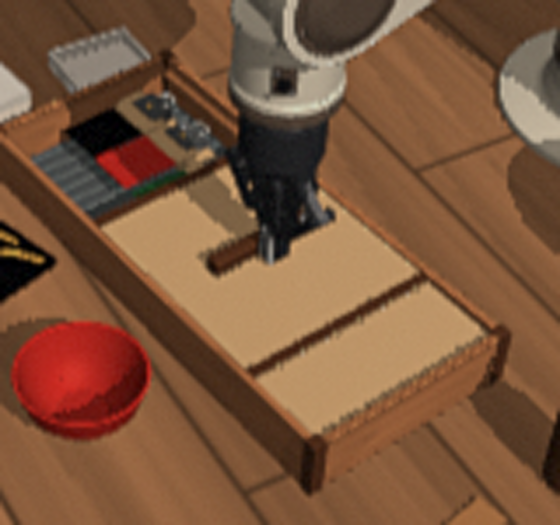

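The lid is sliding with the bar: about 70 mm of the fixed board is now bare, and there is about 150 mm left to go.

>>> {"name": "drive_tool", "arguments": {
  "rows": [
    {"dx": 0.15, "dy": -1.2, "dz": 0, "ax": 0, "ay": 0, "az": 0, "gripper": 0},
    {"dx": 0.35, "dy": -2.4, "dz": 0, "ax": 0, "ay": 0, "az": 0, "gripper": 0},
    {"dx": 0.5, "dy": -3.6, "dz": 0, "ax": 0, "ay": 0, "az": 0, "gripper": 0},
    {"dx": 0.7, "dy": -4.8, "dz": 0, "ax": 0, "ay": 0, "az": 0, "gripper": 0},
    {"dx": 0.85, "dy": -6, "dz": 0, "ax": 0, "ay": 0, "az": 0, "gripper": 0}
  ]
}}

```text
clock: 7.55
eef_pos: [502.4, 17.7, 64.9]
ee_rot: [2.15, 0.151, -2.151]
ft_force: [-0.7, 2.2, 1.2]
width: -0.5
```

>>> {"name": "drive_tool", "arguments": {
  "rows": [
    {"dx": 0.15, "dy": -1.2, "dz": 0, "ax": 0, "ay": 0, "az": 0, "gripper": 0},
    {"dx": 0.35, "dy": -2.4, "dz": 0, "ax": 0, "ay": 0, "az": 0, "gripper": 0},
    {"dx": 0.5, "dy": -3.6, "dz": 0, "ax": 0, "ay": 0, "az": 0, "gripper": 0},
    {"dx": 0.7, "dy": -4.8, "dz": 0, "ax": 0, "ay": 0, "az": 0, "gripper": 0},
    {"dx": 0.85, "dy": -6, "dz": 0, "ax": 0, "ay": 0, "az": 0, "gripper": 0}
  ]
}}

```text
clock: 8.05
eef_pos: [511.0, -43.3, 64.9]
ee_rot: [2.15, 0.151, -2.152]
ft_force: [-0.4, 2.4, 1.6]
width: 0.0
```

>>> {"name": "drive_tool", "arguments": {
  "rows": [
    {"dx": 0.05, "dy": -0.4, "dz": 0, "ax": 0, "ay": 0, "az": 0, "gripper": 0},
    {"dx": 0.1, "dy": -0.8, "dz": 0, "ax": 0, "ay": 0, "az": 0, "gripper": 0},
    {"dx": 0.2, "dy": -1.2, "dz": 0, "ax": 0, "ay": 0, "az": 0, "gripper": 0},
    {"dx": 0.25, "dy": -1.6, "dz": 0, "ax": 0, "ay": 0, "az": 0, "gripper": 0}
  ]
}}

```text
clock: 8.45
eef_pos: [513.5, -59.4, 64.8]
ee_rot: [2.149, 0.151, -2.152]
ft_force: [-1.5, 1.9, 0.5]
width: -0.0
```

```bash
python3 - <<'E'
from h import *
c=snap('scene','scene6'); s=read_state(); print(s['ft_force'],s['eef_pos'],proj(c,s['eef_pos']))
a=cv2.resize(np.array(c['pixels'])[100:250,210:370],None,fx=3.5,fy=3.5,interpolation=cv2.INTER_CUBIC)
cv2.imwrite('pics/crop7.png',a[...,::-1])
E
```

```text
[-0.99503621  0.17432028 -0.1184016 ] [513.61861439 -59.87400568  64.84941299] [270.99274322 159.73065544]
```

View pics/crop7.png

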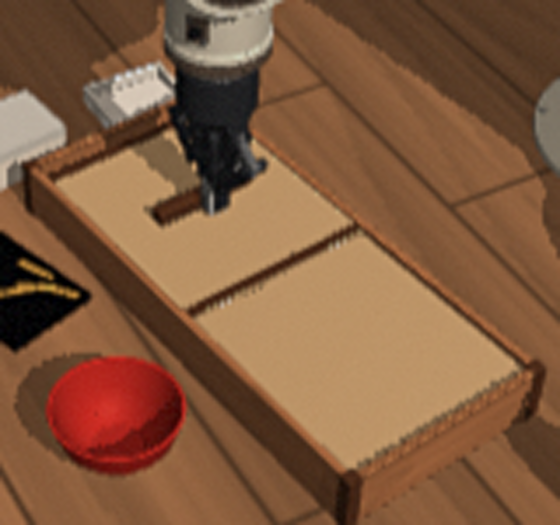

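The lid is nearly shut, with a small gap left. I'll finish in small steps until the force rises.

>>> {"name": "drive_tool", "arguments": {
  "rows": [
    {"dx": 0.05, "dy": -0.2, "dz": 0, "ax": 0, "ay": 0, "az": 0, "gripper": 0},
    {"dx": 0.05, "dy": -0.4, "dz": 0, "ax": 0, "ay": 0, "az": 0, "gripper": 0},
    {"dx": 0.1, "dy": -0.6, "dz": 0, "ax": 0, "ay": 0, "az": 0, "gripper": 0},
    {"dx": 0.1, "dy": -0.8, "dz": 0, "ax": 0, "ay": 0, "az": 0, "gripper": 0}
  ]
}}

```text
clock: 8.9
eef_pos: [514.7, -67.9, 64.8]
ee_rot: [2.149, 0.151, -2.151]
ft_force: [0.8, 1.9, -0.9]
width: 0.3
```

>>> {"name": "drive_tool", "arguments": {
  "rows": [
    {"dx": 0.02, "dy": -0.15, "dz": 0, "ax": 0, "ay": 0, "az": 0, "gripper": 0},
    {"dx": 0.04, "dy": -0.3, "dz": 0, "ax": 0, "ay": 0, "az": 0, "gripper": 0}
  ]
}}

```text
clock: 9.1
eef_pos: [515.2, -71.0, 64.9]
ee_rot: [2.15, 0.151, -2.151]
ft_force: [1.5, 2.2, -0.3]
width: -0.1
```

>>> {"name": "drive_tool", "arguments": {
  "rows": [
    {"dx": 0.02, "dy": -0.15, "dz": 0, "ax": 0, "ay": 0, "az": 0, "gripper": 0},
    {"dx": 0.04, "dy": -0.3, "dz": 0, "ax": 0, "ay": 0, "az": 0, "gripper": 0}
  ]
}}

```text
clock: 9.3
eef_pos: [515.6, -74.2, 64.9]
ee_rot: [2.15, 0.151, -2.151]
ft_force: [0.4, 1.1, 0.4]
width: -0.1
```

>>> {"name": "drive_tool", "arguments": {
  "rows": [
    {"dx": 0.02, "dy": -0.15, "dz": 0, "ax": 0, "ay": 0, "az": 0, "gripper": 0},
    {"dx": 0.04, "dy": -0.3, "dz": 0, "ax": 0, "ay": 0, "az": 0, "gripper": 0}
  ]
}}

```text
clock: 9.5
eef_pos: [516.1, -77.3, 64.9]
ee_rot: [2.15, 0.151, -2.151]
ft_force: [0.8, 1.8, 0.8]
width: -0.2
```

>>> {"name": "drive_tool", "arguments": {
  "rows": [
    {"dx": 0.02, "dy": -0.15, "dz": 0, "ax": 0, "ay": 0, "az": 0, "gripper": 0},
    {"dx": 0.04, "dy": -0.3, "dz": 0, "ax": 0, "ay": 0, "az": 0, "gripper": 0}
  ]
}}

```text
clock: 9.7
eef_pos: [516.3, -79.4, 64.8]
ee_rot: [2.15, 0.153, -2.152]
ft_force: [-0.4, 18.7, 2.4]
width: 0.0
```

The force jumped to 18.7 N with the arm stalled at y = -79.4, so the lid is against its end wall. I'll hold briefly and then draw clear.

>>> {"name": "drive_tool", "arguments": {
  "rows": [
    {"dx": 0, "dy": 0, "dz": 0, "ax": 0, "ay": 0, "az": 0, "gripper": 0},
    {"dx": 0, "dy": 0, "dz": 0, "ax": 0, "ay": 0, "az": 0, "gripper": 0},
    {"dx": 0, "dy": 0, "dz": 0, "ax": 0, "ay": 0, "az": 0, "gripper": 0}
  ]
}}

```text
clock: 10.0
eef_pos: [516.3, -78.9, 64.8]
ee_rot: [2.151, 0.155, -2.153]
ft_force: [0.7, 7.5, 1.7]
width: 0.0
```

>>> {"name": "drive_tool", "arguments": {
  "rows": [
    {"dx": -0.1, "dy": 0.7, "dz": 0, "ax": 0, "ay": 0, "az": 0, "gripper": 0},
    {"dx": -0.2, "dy": 1.5, "dz": 0, "ax": 0, "ay": 0, "az": 0, "gripper": 0},
    {"dx": -0.3, "dy": 2, "dz": 3, "ax": 0, "ay": 0, "az": 0, "gripper": 0},
    {"dx": -0.3, "dy": 2, "dz": 7, "ax": 0, "ay": 0, "az": 0, "gripper": 0},
    {"dx": -0.3, "dy": 2, "dz": 11, "ax": 0, "ay": 0, "az": 0, "gripper": 0}
  ]
}}

```text
clock: 10.5
eef_pos: [512.8, -58.2, 176.0]
ee_rot: [2.15, 0.155, -2.153]
ft_force: [0.7, -1.2, 0.2]
width: 0.1
```

>>> {"name": "drive_tool", "arguments": {
  "rows": [
    {"dx": -3, "dy": 0, "dz": 4, "ax": 0, "ay": 0, "az": 0, "gripper": 0},
    {"dx": -6, "dy": 0, "dz": 6, "ax": 0, "ay": 0, "az": 0, "gripper": 0},
    {"dx": -10, "dy": 0, "dz": 8, "ax": 0, "ay": 0, "az": 0, "gripper": 0},
    {"dx": -10, "dy": 0, "dz": 8, "ax": 0, "ay": 0, "az": 0, "gripper": 0},
    {"dx": -10, "dy": 0, "dz": 8, "ax": 0, "ay": 0, "az": 0, "gripper": 0}
  ]
}}

```text
clock: 11.0
eef_pos: [412.6, -58.0, 256.6]
ee_rot: [2.152, 0.154, -2.151]
ft_force: [0.7, 0.3, -0.7]
width: 0.1
```

```bash
python3 - <<'E'
from h import *
c=snap('scene','scene7'); t=snap('top','top7'); s=read_state(); print(s['clock'],s['ft_force'],s['eef_pos'])
a=cv2.resize(np.array(c['pixels'])[90:260,180:380],None,fx=2,fy=2,interpolation=cv2.INTER_CUBIC)
b=cv2.resize(np.array(t['pixels'])[130:300,190:440],None,fx=2,fy=2,interpolation=cv2.INTER_CUBIC)[:,100:]
cv2.imwrite('pics/crop8.png',np.hstack([a,b])[...,::-1])
E
```

```text
11.1 [-0.34670725  0.03119631 -1.0901676 ] [413.08448701 -58.05510394 255.35827838]
```

View pics/crop8.png

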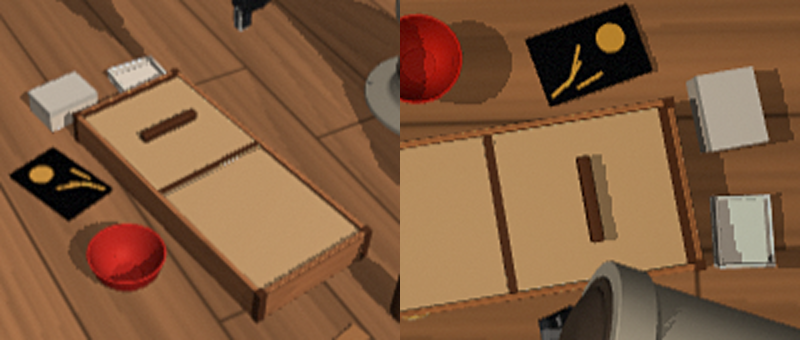

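```bash
python3 - <<'E'
from h import *
t=load('top7'); V=t['pixels'].max(2); M=np.zeros(V.shape,np.uint8); M[200:255,330:345]=(V<110)[200:255,330:345]
ys,xs=np.nonzero(M); p=np.array([ray(t,u,v,67)[:2] for u,v in zip(xs,ys)]).mean(0)
a=ray(load('top0'),245.5,244,67)[:2]; print('bar',p.round(1),'start',a.round(1),'moved',np.hypot(*(p-a)).round(1))
m=cv2.absdiff(load('top0')['pixels'],t['pixels']).max(2)>40
for n,b in dict(bowl=(225,135,275,185),panel=(300,130,370,185),carton=(385,160,428,208),dish=(396,224,430,266),bottle=(135,275,167,307),spatula=(135,185,165,260)).items(): print(n,m[b[1]:b[3],b[0]:b[2]].sum())
s=read_state();print(np.abs(s['joint_velocities']).max(),s['ft_force'].__repr__())
E
```

```text
bar [ 515.1 -101.2] start [484.9 126.9] moved 230.1
bowl 0
panel 5
carton 0
dish 19
bottle 0
spatula 0
0.018636711866808344 array([-0.34670725,  0.03119631, -1.0901676 ])
```

```bash
python3 -c "
from plant import *
print(hand_in())"
```

```text
the job is handed in; nothing more can be done
None
```

The vermilion slip was tested, the lid is shut, and the job is handed in at about 11 s of the allowed 54 s; no verdict was reported.

- **Touch test:** with closed fingers I rested on the centre of the vermilion field at 3–4 N for just over 1 s. It bent down about 2–3 mm, and after I lifted off the pictures showed it level again. I took no reading of whether the lacquer was dry; the contact was the test.
- **Lid:** I pushed it by the bar's +y face until the force jumped to 18.7 N at the end stop. The bar had then moved about 230 mm, against my earlier estimate of about 220 mm. Both are within the 235 mm maximum travel, and the last pictures show no gap at the end wall.
- **Clear of everything:** the arm ended about 255 mm above the table with the tool force within about 1 N of zero.
- **Other objects:** comparing first and last top views, the bowl, carton, bottle and spatula areas were unchanged. The panel area changed by 5 pixels and the dish area by 19. I took these for shadow but did not check further.
- **Slips under the lid:** the slips could not be seen once the lid was shut, so their final level is not confirmed by a picture.

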